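Wedge the rocking cash drawer

ROBOT

A 6-joint arm with a two-finger parallel gripper is mounted at the origin on the work surface. World frame = base frame: x ahead of the robot, y to its left, z up, the work surface at z = 0. Lengths are in mm, angles in rad, forces in N, time in s.
With the tool pointing down it reaches from about 300 to 775 mm from the base axis. Payload 14.6 kg.
Tool frame: the origin (TCP) lies between the finger pads; the fingertips stand 25 mm ahead of it and the grasp point (between the pads) lies 6 mm ahead of it; z points along the fingers, y is the line along which they close (so a half turn about z gives the same grasp; the last joint's range is limited). The gripper opens to 94 mm and grips with 3 to 60 N. Pads are 16 mm wide; open, the fingers measure 119 mm over their backs; the gripper's body (75 mm by 177 mm) begins 78 mm behind the grasp point.
Start: joints at [-1.392, 0.3, 1.521, -0, 1.321, -0.067], TCP at [133.826, -533.46, 230.446] pointing down, gripper open.
Joint ranges: [-3.03, 3.03], [-0.79, 2.21], [0.23, 2.52], [-1.04, 4.18], [0, 3.07], [-2.55, 2.55]. Speed limits (rad/s): [2.22, 2.22, 2.57, 3.14, 3.14, 3.14].

INTERFACE

Orientations are given as [roll, pitch, yaw] about the fixed x, y, z axes, in that order (R = Rz(yaw) Ry(pitch) Rx(roll)).
In Python, from cell import manip gives the robot as it stands. The module is installed in compiled form; this text tells all that it offers.
- The arm moves only by the tool step_arm, never from a script. Its argument "series" is one flat list of numbers, 5 for each row, row after row: the shift along the world's x, y, z in mm, then the turn about the world's z in rad, then the closure, from 0 (fully open) to 1 (shut). In form: [dx, dy, dz, spin, jaw, dx, dy, dz, spin, jaw, ...]. A call has 1 to 20 rows; each row shifts and turns the commanded pose from where the row before left it; what a row does not reach is not made up. A row lasts 1/8 s, in which the tool goes at most 62.5 mm and 10.7 degrees, less where a joint would pass 70% of its speed; a pose out of reach is approached as far as the arm can. A call is refused whole if a number of a shift passes 62.5 or a number of a turn 0.188, either way. A call with a gripper value outside its range is refused whole. The fingers move at their own pace and stop on an object; "squeeze" is the grip in N (left out, the last holds). Time passes only in rows, so rows that do not move let the fingers close. It gives the time, the measured TCP pose, the force, the opening and the grip force at its end, in the units of the state.
- manip.read_state(): the state, without advancing time (a new reading comes with each control period).
- manip.camera(name): name is "side" or "top" or "wrist"; returns (picture, depth): 400x640x3 uint8, blue, green, red; 400x640 float32, mm along the optical axis (not along the pixel's ray), 0 where there is no reading.
- manip.camera_info(name): a dict with "fovy" (degrees; the focal length in pixels is half the picture's height over the tangent of half this angle, whatever the lens; pixels are square), "cx", "cy" (the principal point, pixels), "eye" and "orientation" of the camera in the world. Camera axes: x right, y down, z forward; pixel columns grow to the right and rows downward; lengths in mm; the calibration is good to about 2 mm. A picture is of the moment at which its call begins: read the wrist's pose just before it. camera_info takes no time and is no camera call; for the wrist camera it gives the pose at the moment of the call.
- manip.sign_off(): hands the job in; it is judged then, once.
The state is a dict: "clock": time; "joints": joint angles; "qd": joint speeds; "effort": joint torques, N m; "eef_pos": TCP position; "eef_rot": TCP orientation; "wrist_force": force on the tool from outside, world axes, zero at the start; "moment": the same for the moment, N m; "finger_gap": finger opening in mm; "finger_force": force on a finger pad.
Only numpy, scipy, OpenCV 4.12 (cv2) and the standard library are available. Lean on these libraries where they do the work, as an engineer would, in place of code of your own. Each camera call takes 0.05 s, during which the arm holds its last target. There are 200 camera calls.

TASK

The cash drawer on the shop counter rocks because the foot under one corner, the corner that the wooden wedge points at, is too short. Without picking anything up or shoving the drawer about, push the wedge thin end first under that foot until it is snug and the drawer, still standing level, no longer rocks. Test it by pressing firmly down with your fingertips on top of that corner, and finish while still holding that press, leaving the other things on the counter alone.

Things in the scene. Friction and masses are not known exactly. Their poses are not given: they have to be found in the camera images.
- cashbox: Low dark steel cash drawer 230 (x) x 180 (y) mm, 2.4 kg, loose on four round 22 mm rubber feet centred at x = +-95, y = +-70 mm. Origin: counter level under its middle; x away from its grey front with the lock (its top is grey too, with a black mat), y to its left, z up. Underside 16 mm, flat top 80 mm above the counter. It stands level at the start; it slides under 10 to 17 N sideways.
- foot (a point): Point at counter level straight below the centre of the short foot (drawer x = -95, y = +70 mm: front left corner). This foot's flat sole hangs 5 to 9 mm above the counter (differs each time); the corner sinks by that much when its top is pressed with more than about 2 N.
- corner (a point): Point on the drawer's flat top, 80 mm above the counter when level, straight above the centre of the short foot, 20 mm in from the drawer's front face and left side. Press here. Axes as the drawer's.
- wedge: Plain wooden wedge 90 (x) x 56 (y) mm, 60 g, flat below; top slopes from 3 mm at the thin end (+x) to 18 mm at the upright flat back (-x). Origin: middle of its underside, z up. Lies before the drawer's front, thin end 20 to 50 mm short of the short foot, up to 20 mm off line, turned up to 0.2 rad. When the slope meets the foot it resists: 4 to 8 N makes it snug, far more moves the drawer.
- wedge_tip (a point): Middle of the wedge's thin end, on its underside, 45 mm along the wedge's x from its origin.
- bell: Service bell, steel dome on a black base, 72 mm diameter, 50 mm tall; origin at the centre of its underside. Leave alone.
- pen_pot: Black empty pen pot, 68 mm diameter, 95 mm tall; origin at the centre of its underside. Leave alone.
- stapler: Black and steel desk stapler, 130 (x) x 34 x 52 mm; origin at the centre of its underside. Leave alone.
Things that resemble listed ones, but are neither listed nor needed, are in the scene too. What is meant by the wedge is not purple or red, and is the smaller of those in its own colour.

How it is judged:
By the outcome, as a careful person would: the job done as asked, in the order asked, and still so for the second after the job is handed in, while the arm keeps its last pose, push and grip.
It also fails if it takes over 54 s, if anything falls off the work surface, if the arm or the gripper's body presses on something with over 40 N, if the wrist force passes 120 N, or if a joint passes its speed limit or range.

## Working session

There is one attempt and no reset: what is moved stays moved. The work goes in short steps, Python scripts to look and compute and a tool call to move; the robot and the scene stay as the last step left them, time stands still between calls to the robot, and variables do not carry over. Pictures are saved under pics/ and viewed, at most 10 in all, crops included, and the job is handed in when it is done.

Besides the shell and the picture viewer there is one more tool, called after "Emit:" in YAML: its name, and indented under it one key for each argument. step_arm: Moves the arm, as the interface text tells. Its arguments: {"type":"object","properties":{"series":{"type":"array"},"squeeze":{"type":"number"}},"required":["series"]}

```bash
mkdir -p pics; cat > h.py <<'E'
import numpy as np, cv2
from scipy.spatial.transform import Rotation as R
from cell import manip
def cloud(name):
    i=manip.camera_info(name); im,d=manip.camera(name)
    f=200/np.tan(np.radians(i["fovy"])/2); o=np.array(i["orientation"],float)
    M=o if o.shape==(3,3) else R.from_euler('xyz',o).as_matrix()
    v,u=np.mgrid[0:400,0:640]
    P=np.stack([(u-i["cx"])/f*d,(v-i["cy"])/f*d,d],-1)@M.T+np.array(i["eye"])
    return im,d,P
E
python3 - <<'E'
from h import *
for n in("side","top"): print(manip.camera_info(n))
im,d,P=cloud("top"); cv2.imwrite("pics/top.png",im); np.savez("top.npz",im=im,d=d,P=P)
im,d,P=cloud("side"); cv2.imwrite("pics/side.png",im); np.savez("side.npz",im=im,d=d,P=P)
print(manip.read_state())
E
```

```text
{'fovy': 55.95425415474823, 'cx': 326.34419212732683, 'cy': 194.79645758605116, 'eye': array([491.05068398, 573.44969094, 567.66034549]), 'orientation': array([-2.27742965, -0.01019149, -3.02343232])}
{'fovy': 50.327842872365366, 'cx': 313.05263057088365, 'cy': 193.65181985488198, 'eye': array([466.78932154,  -1.66321345, 900.59268554]), 'orientation': array([-3.03979   ,  0.03020174, -1.5913817 ])}
{'clock': 0.1, 'joints': array([-1.39159612e+00,  3.00412279e-01,  1.52148467e+00, -4.51893214e-06,
        1.32068234e+00, -6.66435676e-02]), 'qd': array([ 8.08023170e-04, -1.10162107e-03, -1.61231313e-03, -1.63167081e-04,
       -2.58142263e-05,  1.26108342e-03]), 'effort': array([-1.70593858e-04, -5.32648051e+01, -3.53286481e+01,  7.08786724e-02,
        2.34802708e-02, -4.84084819e-05]), 'eef_pos': array([ 133.79465428, -533.27987564,  229.95936035]), 'eef_rot': array([-3.14060791e+00, -6.13369428e-05,  2.45844869e-01]), 'wrist_force': array([ 0.0995778 ,  0.1226816 , -0.21888706]), 'moment': array([0.00288554, 0.00188574, 0.0276729 ]), 'finger_force': 0.0, 'finger_gap': 94.02114853954374}
```

View pics/top.png

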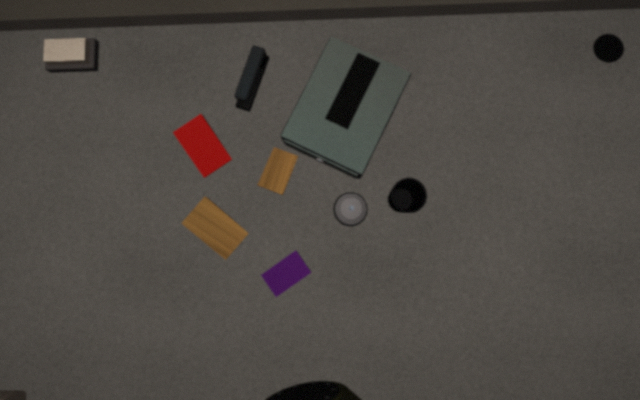

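View pics/side.png

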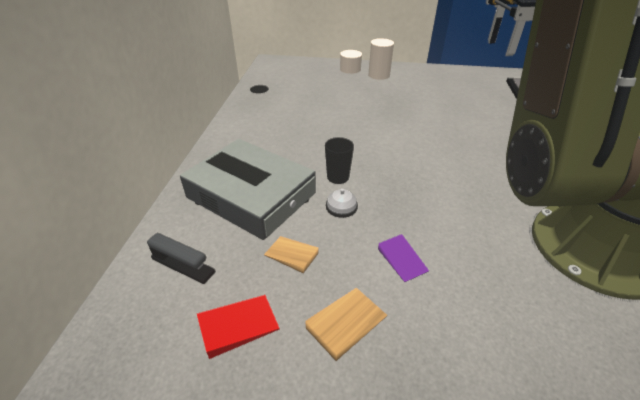

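Top view candidates: a small tan wedge at (278,171), a large tan block at (215,228), red at (203,145) and purple at (287,273). The small tan one fits, being the smaller in its colour and pointing at the drawer's front-left corner at (283,140). I'll measure it and confirm with a crop.

```bash
python3 - <<'E'
from h import *
def rect(pts):
    r=cv2.minAreaRect(pts.astype(np.float32)); return np.round(r[0],1),np.round(r[1],1),round(r[2],1),np.round(cv2.boxPoints(r),0).tolist()
for n in("top","side"):
    z=np.load(n+".npz"); im,P,d=z["im"],z["P"],z["d"]
    h=cv2.cvtColor(im,cv2.COLOR_BGR2HSV)
    m=((h[...,0]>8)&(h[...,0]<25)&(h[...,1]>110)&(h[...,2]>60)).astype(np.uint8)
    k,l,s,c=cv2.connectedComponentsWithStats(m)
    for i in range(1,k):
        if s[i,4]>300:
            p=P[l==i]; p=p[(p[:,2]>-10)&(p[:,2]<40)]
            print(n,c[i].round(),rect(p[:,:2]),"z",np.percentile(p[:,2],[2,50,98]).round(1))
            A=np.c_[p[:,:2],np.ones(len(p))]; g=np.linalg.lstsq(A,p[:,2],rcond=None)[0]; print(" slope",g[:2].round(3),"uphill deg",np.degrees(np.arctan2(g[1],g[0])).round(1))
    m=((P[...,2]>70)&(P[...,2]<90)&(d>0)).astype(np.uint8); m=cv2.morphologyEx(m,cv2.MORPH_OPEN,np.ones((3,3)))
    k,l,s,c=cv2.connectedComponentsWithStats(m)
    for i in range(1,k):
        if s[i,4]>3000: p=P[l==i]; print(n,"drawer",c[i].round(),rect(p[:,:2]),np.median(p[:,2]))
    m=(abs(P[...,2])<15)&(d>0)&(P[...,0]>300)&(P[...,0]<700)&(abs(P[...,1])<300); print("table z",np.median(P[m][:,2]))
    if n=="side": cv2.imwrite("pics/c.png",cv2.resize(im[170:300,220:360],None,fx=4,fy=4,interpolation=cv2.INTER_CUBIC))
z=np.load("top.npz");P=z["P"]
for u,v in((351,209),(408,195),(250,75)):print(P[v,u].round())
E
```

```text
top [278. 171.] (array([611. ,  98.2]), array([58.7, 89.5]), 67.8, [[558.0, 88.0], [641.0, 54.0], [664.0, 108.0], [581.0, 142.0]]) z [ 2.1 10.6 18.5]
 slope [-0.145  0.05 ] uphill deg 161.1
top [215. 227.] (array([492. , 233.4]), array([124.7,  77.8]), 49.0, [[422.0, 212.0], [480.0, 161.0], [562.0, 255.0], [504.0, 306.0]]) z [ 3.3 14.  24.2]
 slope [0.114 0.116] uphill deg 45.5
top drawer [346. 105.] (array([727.7, -47.2]), array([180.4, 231.4]), 62.5, [[583.0, -74.0], [789.0, -181.0], [872.0, -21.0], [667.0, 86.0]]) 80.5166389539229
table z 0.1439268768830857
side [292. 253.] (array([611.2,  98.6]), array([56.2, 90.4]), 67.3, [[559.0, 90.0], [642.0, 55.0], [664.0, 107.0], [580.0, 142.0]]) z [ 2.1  9.5 17. ]
 slope [-0.135  0.019] uphill deg 171.8
side [344. 322.] (array([492. , 231.9]), array([117.2,  73.4]), 48.3, [[426.0, 213.0], [480.0, 164.0], [558.0, 251.0], [504.0, 300.0]]) z [ 3.  13.1 22.5]
 slope [0.107 0.087] uphill deg 39.1
side drawer [248. 178.] (array([728.9, -45.7]), array([180.6, 230.7]), 62.8, [[585.0, -73.0], [790.0, -179.0], [873.0, -18.0], [668.0, 87.0]]) 79.50628509310451
table z -0.9755905399340463
[522. -53.  51.]
[ 551. -175.    7.]
[804. 148.  53.]
```

View pics/c.png

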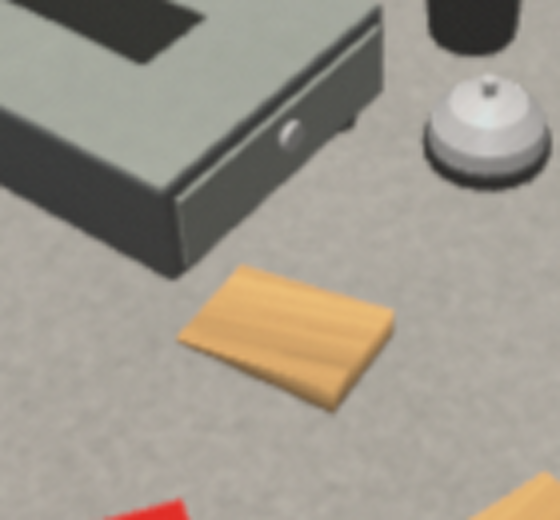

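The crop confirms it: the wedge's thick back is at lower right, (335–392, 330–408), and its thin end faces the drawer corner at (175,275). Its size, 89×58 mm with z from 2 to 18, matches.

Drawer yaw is -0.478, the foot is at about (676,59), and the wedge back centre is at about (569.5,115.5), nearly in line with the foot along drawer x. I'll set the two fingers 45 mm wide behind the back and aligned with the drawer.

Emit:
step_arm:
  series: [22.5,37,0,-0.04,0.79,22.5,37,0,-0.04,0.79,22.5,37,0,-0.04,0.79,22.5,37,0,-0.04,0.79,22.5,37,0,-0.04,0.79,22.5,37,0,-0.04,0.79,22.5,37,0,-0.04,0.79,22.5,37,0,-0.04,0.79,22.5,37,0,-0.04,0.79,22.5,37,0,-0.04,0.79,22.5,37,0,-0.04,0.79,22.5,37,0,-0.04,0.79,22.5,37,0,-0.04,0.79,22.5,37,0,-0.04,0.79,22.5,37,0,-0.04,0.79,22.5,37,0,-0.04,0.79,22.5,37,0,-0.04,0.79,22.5,37,0,-0.04,0.79,0,0,0,0,0.79,0,0,0,0,0.79]

```text
clock: 2.6
eef_pos: [538.5, 132.2, 230.1]
eef_rot: [3.141, 0.001, -0.474]
wrist_force: [0.8, -0.9, -0.0]
finger_gap: 19.7
finger_force: 0.0
```

Emit:
step_arm:
  series: [0,0,-40,0,0.79,0,0,-40,0,0.79,0,0,-40,0,0.79,0,0,-40,0,0.79,0,0,-25,0,0.79,0,0,-13,0,0.79,0,0,0,0,0.79]

```text
clock: 3.48
eef_pos: [538.6, 132.0, 32.4]
eef_rot: [3.141, 0.001, -0.475]
wrist_force: [0.6, 0.1, 0.2]
finger_gap: 19.7
finger_force: 0.0
```

```bash
python3 - <<'E'
from h import *
print(manip.read_state()["eef_pos"],manip.read_state()["wrist_force"])
im,d,P=cloud("wrist");cv2.imwrite("pics/w1.png",im)
E
```

```text
[538.63418684 132.00508373  32.42392414] [0.57594346 0.06471194 0.16877929]
```

View pics/w1.png

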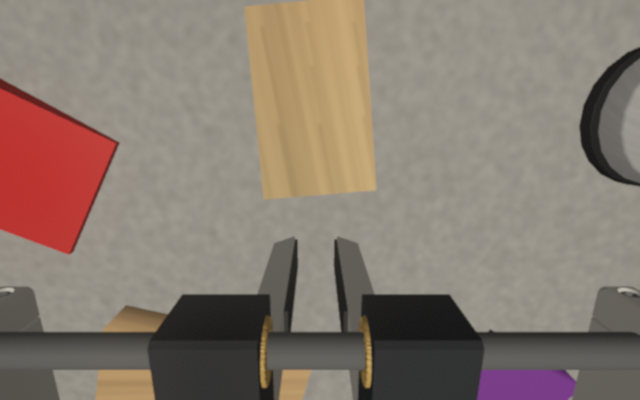

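The fingers are centred at u≈316 and the wedge back spans 262–376 (middle 319), so they line up. I'll push 50 mm along drawer x.

Emit:
step_arm:
  series: [4.4,-2.3,0,0,0.79,4.4,-2.3,0,0,0.79,4.4,-2.3,0,0,0.79,4.4,-2.3,0,0,0.79,4.4,-2.3,0,0,0.79,4.4,-2.3,0,0,0.79,4.4,-2.3,0,0,0.79,4.4,-2.3,0,0,0.79,4.4,-2.3,0,0,0.79,4.4,-2.3,0,0,0.79,0,0,0,0,0.79]

```text
clock: 4.9
eef_pos: [583.1, 109.3, 32.4]
eef_rot: [-3.142, -0.0, -0.474]
wrist_force: [-1.0, 0.7, 0.5]
finger_gap: 19.8
finger_force: 0.0
```

```bash
python3 - <<'E'
from h import *
im,d,P=cloud("wrist");cv2.imwrite("pics/w2.png",im)
E
```

```text
(no output)
```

View pics/w2.png

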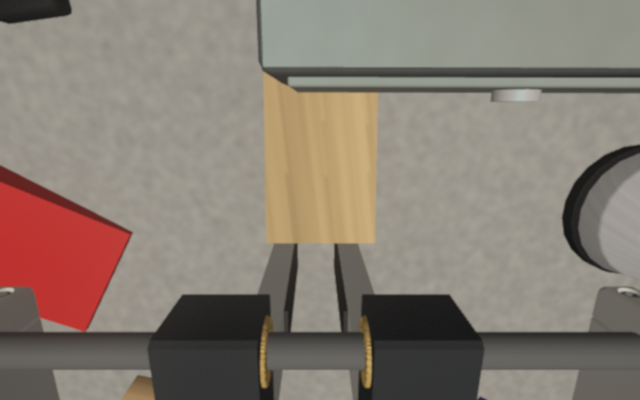

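Emit:
step_arm:
  series: [0.9,-0.46,0,0,0.79,0.9,-0.46,0,0,0.79,0.9,-0.46,0,0,0.79,0.9,-0.46,0,0,0.79,0.9,-0.46,0,0,0.79,0,0,0,0,0.79]

```text
clock: 5.7
eef_pos: [587.4, 107.2, 32.5]
eef_rot: [-3.142, -0.0, -0.474]
wrist_force: [-0.8, 0.2, 0.3]
finger_gap: 19.5
finger_force: 0.0
```

Emit:
step_arm:
  series: [0.9,-0.46,0,0,0.79,0.9,-0.46,0,0,0.79,0.9,-0.46,0,0,0.79,0,0,0,0,0.79]

```text
clock: 6.2
eef_pos: [590.1, 105.8, 32.4]
eef_rot: [-3.142, -0.0, -0.474]
wrist_force: [0.1, -0.0, 0.1]
finger_gap: 19.5
finger_force: 0.0
```

Emit:
step_arm:
  series: [0.9,-0.46,0,0,0.79,0.9,-0.46,0,0,0.79,0.9,-0.46,0,0,0.79]

```text
clock: 6.58
eef_pos: [592.8, 104.4, 32.5]
eef_rot: [3.142, 0.0, -0.474]
wrist_force: [-0.3, 0.5, 0.5]
finger_gap: 19.7
finger_force: 0.3
```

Emit:
step_arm:
  series: [0.9,-0.46,0,0,0.79,0.9,-0.46,0,0,0.79]

```text
clock: 6.82
eef_pos: [594.5, 103.5, 32.4]
eef_rot: [3.142, 0.0, -0.474]
wrist_force: [-2.3, 1.1, 0.6]
finger_gap: 19.8
finger_force: 0.8
```

Emit:
step_arm:
  series: [0.9,-0.46,0,0,0.79,0.9,-0.46,0,0,0.79]

```text
clock: 7.08
eef_pos: [596.1, 102.7, 32.4]
eef_rot: [3.141, 0.001, -0.474]
wrist_force: [-5.3, 3.0, 2.9]
finger_gap: 19.7
finger_force: 2.7
```

Emit:
step_arm:
  series: [0,0,0,0,0.79]

```text
clock: 7.2
eef_pos: [596.2, 102.7, 32.5]
eef_rot: [3.141, 0.0, -0.474]
wrist_force: [-3.9, 2.9, 2.1]
finger_gap: 19.7
finger_force: 2.0
```

Emit:
step_arm:
  series: [0.5,-0.25,0,0,0.79,0,0,0,0,0.79]

```text
clock: 7.45
eef_pos: [596.5, 102.6, 32.4]
eef_rot: [3.141, 0.001, -0.474]
wrist_force: [-6.3, 3.1, 4.1]
finger_gap: 20.0
finger_force: 3.1
```

Emit:
step_arm:
  series: [0.3,-0.15,0,0,0.79,0,0,0,0,0.79]

```text
clock: 7.7
eef_pos: [596.6, 102.5, 32.4]
eef_rot: [3.141, 0.001, -0.474]
wrist_force: [-6.5, 3.9, 4.0]
finger_gap: 19.7
finger_force: 3.8
```

```bash
python3 - <<'E'
from h import *
for k in range(3): 
    im,d,P=cloud("side"); s=manip.read_state(); print(s["wrist_force"],s["eef_pos"])
cv2.imwrite("pics/s2.png",cv2.resize(im[130:280,160:380],None,fx=3.6,fy=3.6,interpolation=cv2.INTER_CUBIC))
m=((P[...,2]>70)&(P[...,2]<90)&(d>0)).astype(np.uint8); m=cv2.morphologyEx(m,cv2.MORPH_OPEN,np.ones((3,3)))
k,l,s,c=cv2.connectedComponentsWithStats(m)
for i in range(1,k):
    if s[i,4]>2000: p=P[l==i]; r=cv2.minAreaRect(p[:,:2].astype(np.float32)); print("drawer",r, np.linalg.lstsq(np.c_[p[:,:2],np.ones(len(p))],p[:,2],rcond=None)[0])
E
```

```text
[-6.7885684   4.55119588  5.01164993] [596.63016545 102.53879371  32.44364049]
[-7.12789195  2.51597007  5.18101326] [596.62164476 102.52232112  32.40972543]
[-7.79713604  2.34962686  4.25083391] [596.60208908 102.54914725  32.40125045]
drawer ((731.076416015625, -46.79737854003906), (179.65744018554688, 226.81011962890625), 62.64312744140625) [-5.57430550e-03 -8.07405469e-03  8.33523322e+01]
```

View pics/s2.png

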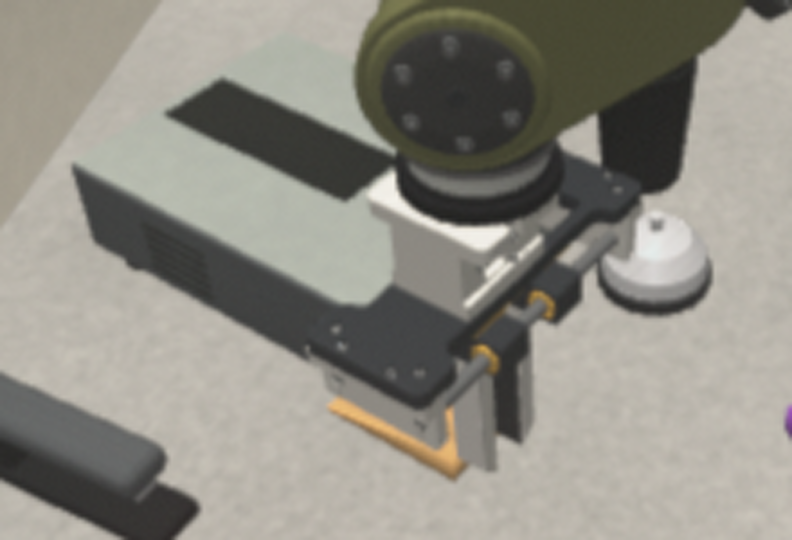

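The picture shows the wedge seated under the corner with its back at (455,450), flush against the fingers. The drawer is still level and unmoved. The push is at about 7.5 N, so I'll back off, rise, close the fingers and move above the corner at (676,59).

Emit:
step_arm:
  series: [-4.4,2.3,0,0,0.79,-8.8,4.6,0,0,0.79,-8.8,4.6,0,0,0.79,0,0,30,0,0.79,0,0,50,0,0.79,0,0,40,0,1,0,0,0,0,1,25,-13.7,0,0,1,25,-13.7,0,0,1,25,-13.7,0,0,1,25,-13.7,0,0,1,0,0,0,0,1,0,0,-20,0,1,0,0,-10,0,1,0,0,0,0,1]

```text
clock: 9.72
eef_pos: [674.3, 59.4, 121.0]
eef_rot: [3.141, 0.002, -0.474]
wrist_force: [0.3, 0.6, -0.2]
finger_gap: 0.4
finger_force: 0.0
```

```bash
python3 - <<'E'
from h import *
s=manip.read_state(); print(s["eef_pos"],s["wrist_force"])
im,d,P=cloud("top");cv2.imwrite("pics/t2.png",cv2.resize(im[20:220,180:440],None,fx=3,fy=3,interpolation=cv2.INTER_CUBIC))
E
```

```text
[674.25811314  59.35698832 121.00438276] [ 0.30210519  0.63149848 -0.20382632]
```

View pics/t2.png

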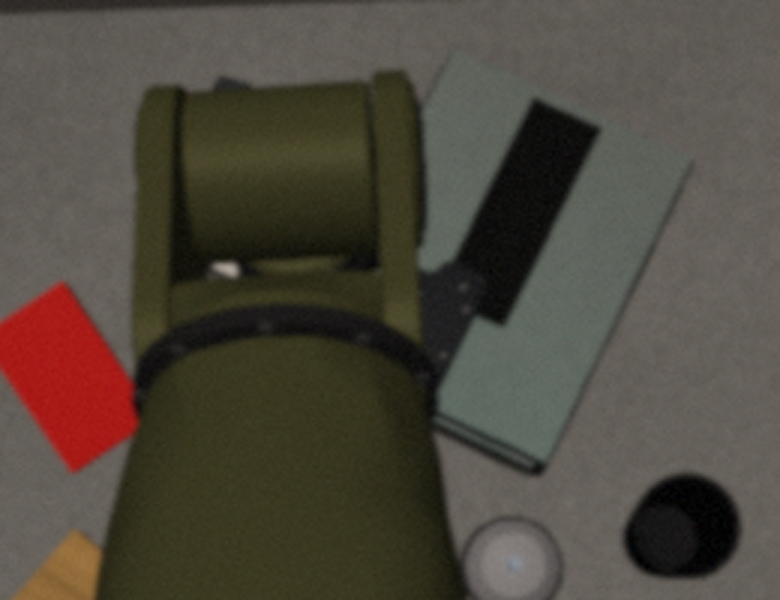

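The top view is blocked by the arm, but the visible drawer edges, bell and pot are where they were. The TCP is at (674,59), above the corner, so I'll come down to touch.

Emit:
step_arm:
  series: [1.5,0,-6,0,1,0,0,-6,0,1,0,0,-2,0,1,0,0,-1,0,1,0,0,0,0,1]

```text
clock: 10.4
eef_pos: [676.7, 58.9, 107.5]
eef_rot: [-3.142, -0.0, -0.474]
wrist_force: [-0.9, 0.2, 0.1]
finger_gap: 0.4
finger_force: 0.0
```

Emit:
step_arm:
  series: [0,0,-1,0,1,0,0,0,0,1]

```text
clock: 10.65
eef_pos: [676.6, 58.9, 106.4]
eef_rot: [-3.142, 0.0, -0.474]
wrist_force: [1.1, -0.3, -0.1]
finger_gap: -0.0
finger_force: 0.0
```

Emit:
step_arm:
  series: [0,0,-0.6,0,1,0,0,0,0,1]

```text
clock: 10.9
eef_pos: [676.6, 58.9, 105.8]
eef_rot: [3.142, 0.0, -0.474]
wrist_force: [-0.9, 0.4, -0.4]
finger_gap: 0.6
finger_force: 0.0
```

Emit:
step_arm:
  series: [0,0,-0.6,0,1,0,0,0,0,1]

```text
clock: 11.15
eef_pos: [676.7, 58.9, 105.3]
eef_rot: [-3.141, -0.0, -0.474]
wrist_force: [0.4, 0.0, 1.0]
finger_gap: 0.2
finger_force: 0.5
```

Emit:
step_arm:
  series: [0,0,-0.5,0,1,0,0,0,0,1]

```text
clock: 11.4
eef_pos: [676.7, 59.0, 105.3]
eef_rot: [-3.141, -0.0, -0.474]
wrist_force: [-2.1, -0.3, 4.9]
finger_gap: 0.6
finger_force: 2.4
```

Emit:
step_arm:
  series: [0,0,-0.5,0,1,0,0,0,0,1]

```text
clock: 11.65
eef_pos: [676.7, 59.0, 105.1]
eef_rot: [-3.141, -0.0, -0.474]
wrist_force: [-3.6, 0.5, 8.1]
finger_gap: 0.6
finger_force: 4.1
```

Emit:
step_arm:
  series: [-0.3,0,-0.5,0,1,-0.1,0,-0.5,0,1,0,0,0,0,1]

```text
clock: 12.02
eef_pos: [676.7, 59.1, 105.0]
eef_rot: [-3.141, -0.002, -0.474]
wrist_force: [-4.6, 0.1, 13.2]
finger_gap: 0.3
finger_force: 6.5
```

Emit:
step_arm:
  series: [-0.3,0,-0.5,0,1,-0.1,0,-0.5,0,1,0,0,0,0,1,0,0,0,0,1,0,0,0,0,1]

```text
clock: 12.65
eef_pos: [676.6, 59.1, 104.9]
eef_rot: [-3.14, -0.003, -0.474]
wrist_force: [-5.3, -0.2, 18.1]
finger_gap: 0.1
finger_force: 9.1
```

```bash
python3 - <<'E'
from h import *
im,d,P=cloud("side"); s=manip.read_state(); print(s["wrist_force"],s["eef_pos"],s["clock"])
cv2.imwrite("pics/s3.png",cv2.resize(im[130:280,160:380],None,fx=3.6,fy=3.6,interpolation=cv2.INTER_CUBIC))
E
```

```text
[-5.80845933 -0.2575748  18.07691134] [676.64460888  59.11359548 104.90370205] 12.7
```

View pics/s3.png

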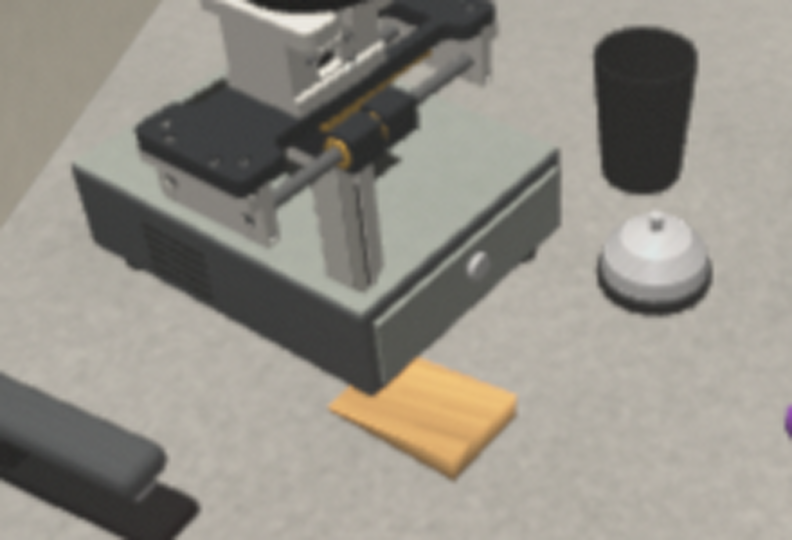

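The fingertips at (352,280) are pressing the corner with 18 N and it sank only about 0.4 mm. The wedge is in place under the corner and the other things are untouched. I'll hand in while holding the press.

```bash
python3 -c "
from cell import manip
print(manip.sign_off())"
```

```text
the job is handed in; nothing more can be done
None
```

The wedge is snug under the drawer's short front-left foot (pushed in at about 7.5 N), and I handed the job in at about 13 s while still pressing that corner with 18 N; it gave only about 0.4 mm, and the drawer, bell, pen pot and stapler look unmoved.

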